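Draw the calibration pump's piston to the stroke marker and hold it

TASK

The flow-sensor calibration pump on the worktop has a red marker set on its scale. Grip the piston by its black knob, draw it straight out along the leaning barrel, without forcing it sideways and never all the way out, until its yellow disc is level with the red marker, and finish still gripping it there, at rest, with nothing put down or let go. Do not shift the red marker or disturb the vial, the carton and the tape roll round the pump.

Things in the scene. Friction and masses are not known exactly. Their poses are not given: they have to be found in the camera images.
- pump: hand calibration pump, fixed: grey base plate 150 (x) x 130 (y) x 14 mm, origin at the centre of its underside, z up. A round aluminium barrel, 44 mm wide, 115 mm long, leans 0.26 rad (15 deg) from vertical towards the base's -x: its axis starts at (30, 0, 16) mm in the base frame and runs along (-0.257, 0, 0.966). Blue port on the +x side
- bore_mouth (a point): centre of the barrel's open upper end, on the bore axis, axes as the base plate. The bore is 22 mm wide and 107 mm deep. A 12 x 7 mm scale bar stands parallel to the bore axis, 56 mm to its -y side, and reaches 94 mm above the mouth
- piston: loose piston, 0.3 kg: a 20 mm steel rod below a yellow disc (36 mm wide, 6 mm thick); above the disc a 16 mm rod and a black knob. Origin at the disc's centre, z along the rod to the knob. At the start it is home: the disc lies on the barrel's rim, its centre 3 mm above the mouth. 1 mm of play all round in the bore; slides and turns freely, drops back if let go
- piston_knob (a point): centre of the black knob (upright cylinder, 30 mm wide, 32 mm long), on the rod axis, 89 mm from the disc's centre, axes as the piston
- piston_foot (a point): lower end of the piston rod, 108 mm below the disc's centre, axes as the piston
- marker (a joint): red marker on the scale bar, friction-held. Its value is the stroke asked for: m along the bore axis from the disc's home to level with the marker (0.035 to 0.070). Red slider 20 x 14 x 12 mm with a 3 mm thick pointer whose tip is 31 mm from the bore axis (13 mm clear of the disc's edge)
- stroke_mark (a point): the point on the bore axis that is level with the red marker's middle: the disc's centre belongs here; z along the bore axis, -y towards the scale bar
- vial_blue: glass vial with a blue cap, 23 mm wide, 46 mm tall, upright; origin at the centre of its underside
- needle_box: small green and white carton, 40 x 75 x 26 mm; origin at the centre of its underside
- tape_roll: roll of beige tape, 53 mm wide, 12 mm tall, lying flat; origin at the centre of its underside

How it is judged:
On the way:
1. the piston, gripped, has been lifted at least 10 mm off its home position and is in line with the bore (distance between piston and bore_mouth above 0.013 m and contact force between the fingers and piston above 1 N and angle between the z axis of piston and the z axis of stroke_mark, either way round below 0.08 rad), for 0.1 s.
At the end, for the whole second after the job is handed in: The gripper is holding the piston at rest, its rod still in the bore and in line with it (within 0.08 rad, foot within 4 mm of the axis), pressing on the barrel with less than 20 N, with the yellow disc's centre within 6 mm of the red marker's level along the bore axis (z of piston in the frame of stroke_mark between -0.006 and 0.006 m and x of piston_foot in the frame of stroke_mark between -0.004 and 0.004 m and y of piston_foot in the frame of stroke_mark between -0.004 and 0.004 m and angle between the z axis of piston and the z axis of stroke_mark, either way round below 0.08 rad and contact force between the fingers and piston above 1 N and contact force between piston and pump below 20 N and linear speed of piston below 0.01 m/s); the arm keeps its last pose, push and grip.
It fails at once if the piston is drawn all the way out of the barrel (distance between piston and bore_mouth above 0.105 m).
It fails at once if the piston is forced against the barrel with more than 60 N (contact force between piston and pump above 60 N).
It fails at once if the red marker is shifted along its scale (more than 3 mm) (distance of stroke_mark from where it was at the start of the episode above 0.003 m).
It fails at once if the vial is shifted more than 15 mm or tipped (distance of vial_blue from where it was at the start of the episode above 0.015 m or angle between vial_blue's own z axis and vertical above 0.4 rad).
It fails at once if the carton or the tape roll is shifted more than 15 mm (distance of any of tape_roll, needle_box from where it was at the start of the episode above 0.015 m).
It also fails if it takes over 32 s, if anything falls off the work surface, if the arm or the gripper's body presses on something with over 40 N, if the wrist force passes 120 N, or if a joint passes its speed limit or range.

ROBOT

A 6-joint arm with a two-finger parallel gripper is mounted at the origin on a cart in front of the work surface, level with it; the furniture and walls round the work are solid. World frame = base frame: x ahead of the robot, y to its left, z up, the work surface at z = 0. Lengths are in m, angles in rad, forces in N, time in s.
With the tool pointing down it reaches from about 0.375 to 0.975 m from the base axis. Payload 3.8 kg.
Tool frame: the origin (TCP) lies midway between the tips of the shut fingers; the grasp point (between the pads) lies 19 mm behind it; z points along the fingers, y is the line along which they close (so a half turn about z gives the same grasp; the last joint's range is limited). The gripper opens to 85 mm and grips with 20 to 120 N. Pads are 22 mm wide; open, the fingers measure 114 mm over their backs; the gripper's body (76 mm by 85 mm) begins 54 mm behind the grasp point. The pads swing forward as they close: fully open they stand 13 mm farther back than shut.
Start: joints at [-1.311, 0.264, 1.604, -0, 1.274, -0.037], TCP at [0.197, -0.645, 0.231] pointing down, gripper open.
Joint ranges: [-2.63, 2.63], [-0.94, 2.18], [0.31, 2.57], [-1.31, 4.45], [0, 2.66], [-2.55, 2.55]. Speed limits (rad/s): [2.57, 2.57, 3.14, 3.14, 3.14, 3.14].

INTERFACE

Orientations are given as a rotation vector (axis times angle).
In Python, from workcell import status, read_camera, workorder, masks_of gives the robot as it stands.
- The arm moves only by the tool drive_tool, never from a script. Its argument "rows" is a list of rows, each a list of 7 numbers: the turn, a rotation vector about the tool's x, y, z in degrees, then the shift along the tool's x, y, z in m, then the opening, from 0 (shut) to 1 (fully open). In form: [[ax, ay, az, tx, ty, tz, claw], ...]. A call has 1 to 8 rows; each row shifts and turns the commanded pose from where the row before left it, along the tool's axes as they then stand; what a row does not reach is not made up. A row lasts 1/12 s, in which the tool goes at most 41.7 mm and 7.16 degrees, less where a joint would pass 70% of its speed; a pose out of reach is approached as far as the arm can. A call is refused whole if a number of a shift passes 0.0417 or a number of a turn 7.16, either way. A call with a gripper value outside its range is refused whole. The fingers move at their own pace and stop on an object; "force" is the grip in N (left out, the last holds). Time passes only in rows, so rows that do not move let the fingers close. It gives the time, the measured TCP pose, the force, the opening and the grip force at its end, in the units of the state.
- status.read_state(): the state, without advancing time (a new reading comes with each control period).
- read_camera(name): name is "scene" or "top" or "wrist"; returns a dict with "color" (480x640x3 uint8, red, green, blue), "intrinsics" (3x3 intrinsics, pixels), "world_from_camera" (4x4, takes a point from camera to world coordinates); the wrist camera has in their place "mount" (4x4, takes a point from camera to tool coordinates, whose origin is the TCP and whose axes are the flange's). Camera axes: x right, y up, looking along -z (the intrinsics and any distortion apply to the point x, -y, -z); pixel columns grow to the right and rows downward; lengths in m; the calibration is good to about 2 mm. A picture is of the moment at which its call begins: read the wrist's pose just before it. There is no depth.
- workorder.finish_job(): hands the job in; it is judged then, once.
Trained networks look in a picture, given as the dict that the camera call returned (one of the last four; its "shot" number tells which), for a name from the list of things; names that differ only in an ending like _2 or _b are one class to them, and where a whole thing is asked for, a point or a joint stands for the part that bears it (a point fixed in the world has none). Each returns a list of dicts, best first, with "score" (0 to 1); they miss things now and then, are a little off and sometimes report something else, mostly with a low value. They report only what shows in the picture. A call takes as long as a camera call.
- masks_of(picture, name): "mask" (480x640 bool, what is visible of it) and "bbox" ([left, top, right, bottom] in pixels, round what is visible of it).
The state is a dict: "time": time; "q": joint angles; "joint_vel": joint speeds; "joint_torque": joint torques, N m; "tool_pos": TCP position; "tcp_rot": TCP orientation; "wrist_force": force on the tool from outside, world axes, zero at the start; "torque": the same for the moment, N m; "width": opening from 0.0 (shut) to 1.0 (fully open); "grip_force": force on a finger pad.
Only numpy, scipy, OpenCV 4.12 (cv2) and the standard library are available. Lean on these libraries where they do the work, as an engineer would, in place of code of your own. Each camera call takes 0.05 s, during which the arm holds its last target. There are 200 camera calls.

## Working session

There is one attempt and no reset: what is moved stays moved. The work goes in short steps, Python scripts to look and compute and a tool call to move; the robot and the scene stay as the last step left them, time stands still between calls to the robot, and variables do not carry over. Pictures are saved under pics/ and viewed, at most 10 in all, crops included, and the job is handed in when it is done.

Besides the shell and the picture viewer there is one more tool, called after "Call:" as name(argument=value, ...), one argument or row to a line, values as JSON. drive_tool: Moves the arm, as the interface text tells. Its arguments: {"type":"object","properties":{"rows":{"type":"array"},"force":{"type":"number"}},"required":["rows"]}

```bash
mkdir -p pics; python3 - <<'E'
from workcell import status, read_camera, masks_of
import cv2,numpy as np
print(status.read_state())
for n in ["scene","top"]:
    p=read_camera(n); cv2.imwrite(f"pics/{n}0.png",p["color"][:,:,::-1])
    print(n,p["intrinsics"].tolist(),p["world_from_camera"].round(4).tolist(),[k for k in p])
    for o in ["pump","piston","piston_knob","marker","vial_blue","needle_box","tape_roll"]:
        for m in masks_of(p,o)[:2]:
            ys,xs=np.nonzero(m["mask"]); print(o,round(m["score"],2),[round(float(v)) for v in m["bbox"]],xs.mean().round(1),ys.mean().round(1))
E
```

```text
{'time': 0.0, 'q': array([-1.31090491e+00,  2.64783282e-01,  1.60537975e+00,  9.53637535e-06,
        1.27369331e+00, -3.68880398e-02]), 'joint_vel': array([ 7.27968018e-05,  1.04043104e-03, -6.07574624e-05,  2.34856463e-03,
        4.17561663e-05, -1.25704489e-03]), 'joint_torque': array([-2.06426936e-03, -5.15112662e+01, -3.67315507e+01,  1.76541994e-04,
        1.31228281e-02,  1.74099728e-05]), 'tool_pos': array([ 0.19721906, -0.64478047,  0.22993862]), 'tcp_rot': array([-3.10484263e+00, -4.64134018e-01,  3.81152619e-04]), 'wrist_force': array([-0.04955963,  0.33057743,  0.0231804 ]), 'torque': array([-0.0092356 , -0.05582694, -0.01828589]), 'grip_force': 0.0, 'width': 0.9980992276429986}
scene [[550.9016727695295, 0.0, 320.08304874812177], [0.0, 550.9016727695295, 238.72856014751642], [0.0, 0.0, 1.0]] [[-0.8704, 0.3615, -0.3344, 0.294], [-0.4924, -0.6374, 0.5926, 0.5331], [0.0011, 0.6804, 0.7328, 0.8054], [0.0, 0.0, 0.0, 1.0]] ['color', 'intrinsics', 'world_from_camera', 'shot']
pump 0.72 [288, 136, 385, 277] 337.4 230.7
piston 0.87 [333, 145, 362, 199] 346.3 171.7
piston_knob 0
[... 191 characters left out ...]
68 [394, 235, 425, 261] 409.7 249.5
top [[609.2181228182111, 0.0, 325.54963649919495], [0.0, 609.2181228182111, 241.6329169854892], [0.0, 0.0, 1.0]] [[0.0305, 0.9957, -0.0879, 0.494], [-0.9994, 0.0316, 0.0115, -0.0034], [0.0143, 0.0875, 0.9961, 1.2791], [0.0, 0.0, 0.0, 1.0]] ['color', 'intrinsics', 'world_from_camera', 'shot']
pump 0.66 [348, 187, 431, 269] 382.2 231.0
piston 0.72 [379, 214, 403, 240] 390.7 228.2
piston_knob 0.7 [380, 216, 400, 241] 390.3 228.2
marker 0.64 [410, 227, 428, 240] 418.2 230.5
marker 0.16 [436, 253, 452, 263] 442.5 259.4
vial_blue 0.53 [438, 253, 451, 266] 442.7 259.4
needle_box 0.58 [296, 198, 334, 231] 313.4 215.1
tape_roll 0.75 [387, 289, 411, 310] 399.4 298.1
```

```bash
python3 - <<'E'
import cv2
a=cv2.imread("pics/scene0.png")[110:310,240:440]; b=cv2.imread("pics/top0.png")[150:350,280:480]
cv2.imwrite("pics/c0.png",cv2.hconcat([cv2.resize(a,(400,400),interpolation=2),cv2.resize(b,(400,400),interpolation=2)]))
E
```

```text
(no output)
```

View pics/c0.png

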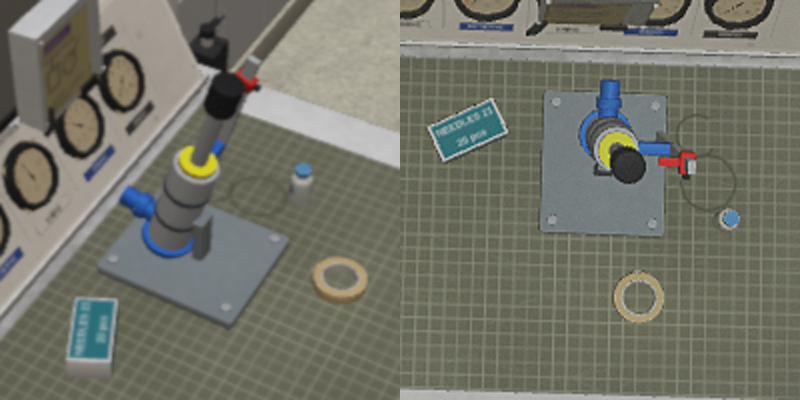

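The pump's port points along +x, so it leans towards the robot. The scale and red marker are on the -y side, with the vial and tape clear of the barrel. In the crop the knob is near (229,97) in the scene half and (628,165) in the top half.

```bash
cat > h.py <<'E'
import numpy as np,cv2
from scipy.optimize import least_squares
from scipy.spatial.transform import Rotation as R
AX=np.array([-np.sin(.26),0,np.cos(.26)]); M0=np.array([.03,0,.016])+.115*AX
def proj(K,T,X):
    p=(np.atleast_2d(X)-T[:3,3])@T[:3,:3]; return np.c_[K[0,2]+K[0,0]*p[:,0]/-p[:,2],K[1,2]-K[1,1]*p[:,1]/-p[:,2]]
def cyl(c,a,r,l):
    a=a/np.linalg.norm(a); u=np.cross(a,[0,1,0]);u/=np.linalg.norm(u);v=np.cross(a,u);t=np.linspace(0,2*np.pi,60)
    ring=r*(np.outer(np.cos(t),u)+np.outer(np.sin(t),v)); return np.vstack([c+ring+a*l/2,c+ring-a*l/2])
def color(img,kind,box):
    h=cv2.cvtColor(img,cv2.COLOR_RGB2HSV).astype(int);H,S,V=h[...,0],h[...,1],h[...,2]
    m={'red':((H<8)|(H>172))&(S>130)&(V>60),'yellow':(H>22)&(H<35)&(S>140)&(V>90),'dark':(V<60)}[kind]
    z=np.zeros_like(m);l,t,r,b=box;z[t:b,l:r]=m[t:b,l:r]
    n,lab,st,_=cv2.connectedComponentsWithStats(z.astype(np.uint8))
    return lab==1+np.argmax(st[1:,4])
def bb(m):
    y,x=np.nonzero(m); return np.array([x.min(),y.min(),x.max(),y.max()],float)
E
cat > fit.py <<'E'
from h import *
from workcell import read_camera
P={n:read_camera(n) for n in["scene","top"]}
obs=[];red={}
boxes={"scene":dict(dark=(335,140,368,176),yellow=(320,175,360,210),red=(350,135,375,165)),"top":dict(dark=(378,215,405,245),red=(405,220,435,245))}
for n,b in boxes.items():
    for k,x in b.items():
        m=color(P[n]["color"],k,x); bx=bb(m); ys,xs=np.nonzero(m); print(n,k,bx,m.sum(),xs.mean().round(1),ys.mean().round(1))
        if k=="red": red[n]=(xs.mean(),ys.mean())
        else: obs.append((n,k,(bx[:2]+bx[2:])/2))
cor=[(544,91),(666,96),(663,236),(541,232)]; cor=np.array([(280+(u-400)/2,150+v/2) for u,v in cor])
C=np.array([[.075,.065,.014],[.075,-.065,.014],[-.075,-.065,.014],[-.075,.065,.014]])
def world(p,X): return R.from_euler('z',p[2]).apply(X)+[p[0],p[1],0]
def res(p,full=False):
    r=[]
    for n,k,c in obs:
        s=cyl(M0+AX*(.092 if k=="dark" else .003),AX,.015 if k=="dark" else .018,.032 if k=="dark" else .006)
        q=proj(P[n]["intrinsics"],P[n]["world_from_camera"],world(p,s)); r.append((q.min(0)+q.max(0))/2-c)
    q=proj(P["top"]["intrinsics"],P["top"]["world_from_camera"],world(p,C))-cor
    return np.vstack(r+[q]).ravel()
f=least_squares(res,[.52,-.08,0],loss="soft_l1");p=f.x;print("pump",p.round(4),res(p).reshape(-1,2).round(1).tolist())
def rm(s):
    X=world(p,M0+AX*(.003+s[0])+np.array([0,s[1],0]));return np.hstack([proj(P[n]["intrinsics"],P[n]["world_from_camera"],X)[0]-red[n] for n in red])
g=least_squares(rm,[.05,-.05],x_scale=[.01,.01]);print("marker s,y",g.x.round(4),g.fun.round(1))
a=R.from_euler('z',p[2]).apply(AX);knob=world(p,M0+AX*.092)
print("axis",a.round(4),"knob",knob.round(4)); np.save("p.npy",np.r_[p,g.x[0]])
E
python3 fit.py
```

```text
scene dark [339. 140. 361. 169.] 393 351.1 155.8
scene yellow [330. 183. 348. 198.] 154 338.0 191.9
scene red [358. 144. 368. 155.] 53 363.0 150.5
top dark [379. 223. 402. 241.] 252 392.9 232.5
top red [409. 226. 427. 237.] 88 418.3 230.2
pump [ 0.6316 -0.1342 -0.0034] [[2.3, 2.7], [-0.1, 0.2], [2.9, 0.3], [-0.5, -1.0], [0.2, -1.3], [0.2, -0.0], [-1.2, -0.2]]
marker s,y [ 0.0686 -0.0481] [-1.5 -0.3  0.5  1.1]
axis [-2.571e-01  9.000e-04  9.664e-01] knob [ 0.6083 -0.1341  0.216 ]
```

```bash
cat > go.py <<'E'
import sys;from h import *
from workcell import status
def rows(Tp,Tr,N):
    s=status.read_state();r0=R.from_rotvec(s["tcp_rot"]);w=(r0.inv()*Tr).as_rotvec()/N
    A=sum((r0*R.from_rotvec(w*k)).as_matrix() for k in range(N)); t=np.linalg.solve(A,Tp-s["tool_pos"])
    print("t",s["time"],"N",N,np.degrees(w).round(2).tolist(),t.round(4).tolist())
    p=s["tool_pos"].copy();Z=[]
    for k in range(N): p=p+(r0*R.from_rotvec(w*k)).apply(t);Z.append(p.round(3))
    return Z
def target(p,above):  # TCP so that grasp point is `above` the knob centre along axis
    r=R.from_euler('z',p[2]);a=r.apply(AX);k=r.apply(M0+AX*.092)+[p[0],p[1],0]
    y=r.apply([np.cos(.26),0,np.sin(.26)]);z=-a;x=np.cross(y,z)
    return k+a*(above-.019),R.from_matrix(np.c_[x,y,z])
if __name__=="__main__":
    Z=rows(*target(np.load("p.npy"),float(sys.argv[1])),int(sys.argv[2]));print(Z[::4],Z[-1])
E
python3 go.py .12 24
```

```text
t 0.9 N 24 [-0.53, 0.39, -3.02] [0.0287, -0.0002, -0.0027]
[array([ 0.225, -0.637,  0.234]), array([ 0.328, -0.588,  0.246]), array([ 0.419, -0.519,  0.261]), array([ 0.493, -0.431,  0.276]), array([ 0.546, -0.33 ,  0.291]), array([ 0.576, -0.22 ,  0.305])] [ 0.582 -0.134  0.314]
```

Call:
drive_tool(
  rows=[
    [-0.53,0.39,-3.02,0.0287,-0.0002,-0.0027,1],
    [-0.53,0.39,-3.02,0.0287,-0.0002,-0.0027,1],
    [-0.53,0.39,-3.02,0.0287,-0.0002,-0.0027,1],
    [-0.53,0.39,-3.02,0.0287,-0.0002,-0.0027,1],
    [-0.53,0.39,-3.02,0.0287,-0.0002,-0.0027,1],
    [-0.53,0.39,-3.02,0.0287,-0.0002,-0.0027,1],
    [-0.53,0.39,-3.02,0.0287,-0.0002,-0.0027,1],
    [-0.53,0.39,-3.02,0.0287,-0.0002,-0.0027,1],
  ],
)

```text
time: 1.57
tool_pos: [0.399, -0.5373, 0.2574]
tcp_rot: [2.877, 1.085, 0.1]
wrist_force: [-1.0, -0.2, -0.2]
width: 0.999
grip_force: 0.0
```

Call:
drive_tool(
  rows=[
    [-0.53,0.39,-3.02,0.0287,-0.0002,-0.0027,1],
    [-0.53,0.39,-3.02,0.0287,-0.0002,-0.0027,1],
    [-0.53,0.39,-3.02,0.0287,-0.0002,-0.0027,1],
    [-0.53,0.39,-3.02,0.0287,-0.0002,-0.0027,1],
    [-0.53,0.39,-3.02,0.0287,-0.0002,-0.0027,1],
    [-0.53,0.39,-3.02,0.0287,-0.0002,-0.0027,1],
    [-0.53,0.39,-3.02,0.0287,-0.0002,-0.0027,1],
    [-0.53,0.39,-3.02,0.0287,-0.0002,-0.0027,1],
  ],
)

```text
time: 2.23
tool_pos: [0.5351, -0.3557, 0.288]
tcp_rot: [2.529, 1.63, 0.19]
wrist_force: [0.2, -0.1, 0.3]
width: 1.0
grip_force: 0.0
```

Call:
drive_tool(
  rows=[
    [-0.53,0.39,-3.02,0.0287,-0.0002,-0.0027,1],
    [-0.53,0.39,-3.02,0.0287,-0.0002,-0.0027,1],
    [-0.53,0.39,-3.02,0.0287,-0.0002,-0.0027,1],
    [-0.53,0.39,-3.02,0.0287,-0.0002,-0.0027,1],
    [-0.53,0.39,-3.02,0.0287,-0.0002,-0.0027,1],
    [-0.53,0.39,-3.02,0.0287,-0.0002,-0.0027,1],
    [-0.53,0.39,-3.02,0.0287,-0.0002,-0.0027,1],
    [-0.53,0.39,-3.02,0.0287,-0.0002,-0.0027,1],
  ],
)

```text
time: 2.9
tool_pos: [0.5825, -0.1333, 0.3143]
tcp_rot: [2.082, 2.085, 0.27]
wrist_force: [0.5, 0.3, 0.0]
width: 1.002
grip_force: 0.0
```

```bash
python3 - <<'E'
from h import *
from workcell import status,read_camera,masks_of
s=status.read_state();p=read_camera("wrist");cv2.imwrite("pics/w1.png",p["color"][:,:,::-1])
np.savez("w1.npz",pos=s["tool_pos"],rot=s["tcp_rot"],K=p["intrinsics"],mount=p["mount"],img=p["color"])
print(s["q"].round(3),s["tool_pos"],s["tcp_rot"],p["intrinsics"].tolist(),p["mount"].round(4).tolist())
for o in ["piston","piston_knob","marker"]:
    for m in masks_of(p,o)[:1]: print(o,m["score"],np.round(m["bbox"]))
E
python3 go.py .12 4
```

```text
[-0.312 -0.087  1.853  0.086  1.13  -0.34 ] [ 0.58249224 -0.13330053  0.31431635] [2.08213214 2.08452588 0.26990905] [[388.19013407986773, 0.0, 323.1862947367855], [0.0, 388.19013407986773, 234.095821520965], [0.0, 0.0, 1.0]] [[0.0016, 0.9501, 0.312, 0.0807], [1.0, -0.0014, -0.001, -0.0003], [-0.0005, 0.312, -0.9501, -0.1434], [0.0, 0.0, 0.0, 1.0]]
piston 0.77 [298. 184. 346. 261.]
piston_knob 0.79 [299. 181. 348. 265.]
marker 0.8 [306. 260. 335. 303.]
t 3.1 N 4 [-0.03, 0.01, 0.04] [0.0001, -0.0, 0.0002]
[array([ 0.582, -0.134,  0.314])] [ 0.582 -0.134  0.314]
```

View pics/w1.png

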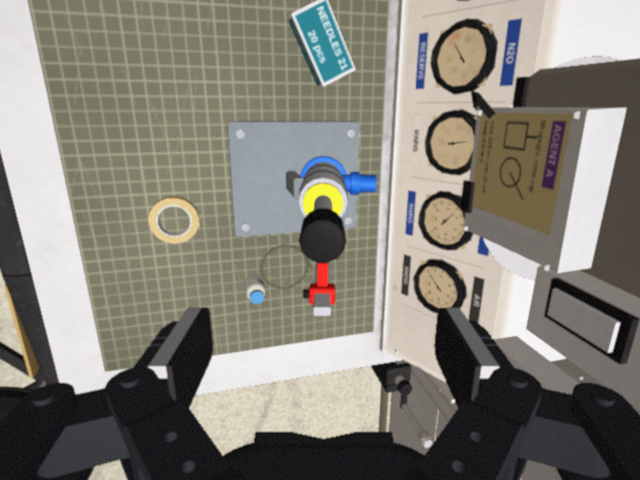

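The wrist view shows the knob at about (322,236), centred between the fingers. The pointer and marker are at about (322,290) and clear of the finger plane. I'll check the predicted pixel positions of the knob, disc and marker against this picture.

```bash
cat > wf.py <<'E'
from h import *
d=np.load("w1.npz");T=np.eye(4);T[:3,:3]=R.from_rotvec(d["rot"]).as_matrix();T[:3,3]=d["pos"];T=T@d["mount"];K=d["K"];img=d["img"]
k=bb(color(img,'dark',(295,203,350,268)));y=bb(color(img,'yellow',(295,170,350,230)));r=color(img,'red',(295,255,350,310));ry=np.nonzero(r)
print("obs knob",k,"disc",y,"red",bb(r),ry[1].mean(),ry[0].mean())
p=np.load("p.npy");W=lambda X:R.from_euler('z',p[2]).apply(X)+[p[0],p[1],0]
for n,c in(("knob",cyl(M0+AX*.092,AX,.015,.032)),("disc",cyl(M0+AX*.003,AX,.018,.006))):
    q=proj(K,T,W(c));print("pred",n,q.min(0).round(1),q.max(0).round(1))
for s in(.055,.06,.065,.07):
    b=M0+AX*(.003+s);u=np.cross([0,1,0],AX)
    X=[b+[0,yy,0]+u*i+AX*j for yy in(-.046,-.066) for i in(-.007,.007) for j in(-.006,.006)]+[b+[0,-.031,0]]
    q=proj(K,T,W(np.array(X)));print(s,"marker",q.min(0).round(1),q.max(0).round(1))
E
python3 wf.py
```

```text
obs knob [299. 208. 344. 261.] disc [304. 183. 342. 214.] red [308. 262. 335. 304.] 321.79837398373985 284.22113821138214
pred knob [299.2 207.7] [347.1 265.7]
pred disc [302.7 182.9] [343.8 224.2]
0.055 marker [313.7 259.7] [331.9 304. ]
0.06 marker [313.6 262.2] [332.  307.1]
0.065 marker [313.4 264.7] [332.2 310.3]
0.07 marker [313.3 267.3] [332.3 313.6]
```

Call:
drive_tool(
  rows=[
    [0,0,0,0,-0.0005,0.015,0.8],
    [0,0,0,0,0,0.015,0.8],
    [0,0,0,0,0,0.015,0.8],
    [0,0,0,0,0,0.015,0.8],
    [0,0,0,0,0,0.015,0.8],
    [0,0,0,0,0,0.015,0.8],
    [0,0,0,0,0,0.015,0.8],
    [0,0,0,0,0,0.015,0.8],
  ],
)

```text
time: 3.77
tool_pos: [0.6125, -0.1365, 0.1968]
tcp_rot: [2.088, 2.08, 0.268]
wrist_force: [-0.2, 0.3, 0.4]
width: 0.801
grip_force: 0.0
```

```bash
python3 - <<'E'
from h import *
from workcell import status,read_camera
s=status.read_state();print(s["tool_pos"],s["wrist_force"])
p=read_camera("wrist");q=read_camera("scene")
cv2.imwrite("pics/w2.png",cv2.hconcat([cv2.resize(p["color"][:,:,::-1],(400,300)),cv2.resize(q["color"][110:260,240:440,::-1],(400,300))]))
E
python3 go.py 0 2
```

```text
[ 0.61246745 -0.13650164  0.19675155] [-0.18390015  0.30821238  0.38717544]
t 3.8667 N 2 [-0.25, -0.03, -0.01] [0.0008, 0.0018, -0.0015]
[array([ 0.612, -0.135,  0.196])] [ 0.613 -0.134  0.198]
```

View pics/w2.png

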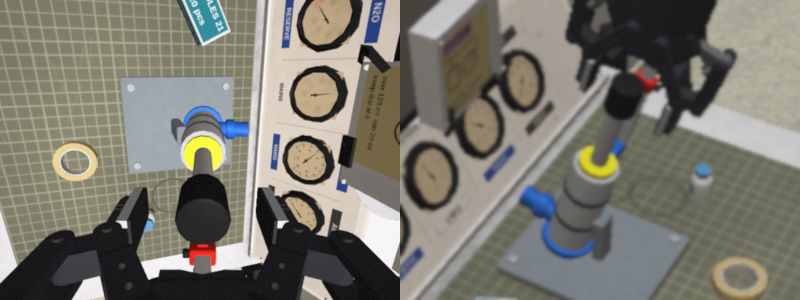

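The knob sits centred between the open fingers, and the bar and marker are clear behind them. I'll make a small pose correction, then close gently.

Call:
drive_tool(
  rows=[
    [-0.25,0,0,0.0005,0.0008,-0.0005,0.8],
    [-0.25,0,0,0.0005,0.0005,-0.0005,0.8],
    [0,0,0,0,0,0,0.8],
  ],
)

```text
time: 4.12
tool_pos: [0.6141, -0.1344, 0.2008]
tcp_rot: [2.079, 2.075, 0.279]
wrist_force: [0.5, -0.3, 0.0]
width: 0.8
grip_force: 0.0
```

```bash
python3 go.py 0 1
```

```text
t 4.1167 N 1 [0.5, 0.05, 0.08] [0.0003, -0.0017, 0.0027]
[array([ 0.613, -0.134,  0.198])] [ 0.613 -0.134  0.198]
```

Call:
drive_tool(
  rows=[
    [0.5,0,0,0,-0.0017,0.0025,0.8],
    [0,0,0,0,0,0,0.8],
    [0,0,0,0,0,0,0.8],
    [0,0,0,0,0,0,0.8],
  ],
)

```text
time: 4.45
tool_pos: [0.6125, -0.1338, 0.1965]
tcp_rot: [2.085, 2.082, 0.269]
wrist_force: [0.9, -0.1, 0.0]
width: 0.803
grip_force: 0.0
```

```bash
python3 go.py 0 1
```

```text
t 4.45 N 1 [-0.12, 0.01, 0.12] [-0.0003, 0.001, -0.0009]
[array([ 0.613, -0.134,  0.198])] [ 0.613 -0.134  0.198]
```

Call:
drive_tool(
  rows=[
    [0,0,0,0,0.0005,0,0.6],
    [0,0,0,0,0,0,0.4],
    [0,0,0,0,0,0,0.3],
    [0,0,0,0,0,0,0.2],
    [0,0,0,0,0,0,0.2],
    [0,0,0,0,0,0,0.2],
  ],
  force=25,
)

```text
time: 4.95
tool_pos: [0.613, -0.1337, 0.1965]
tcp_rot: [2.085, 2.082, 0.269]
wrist_force: [-0.5, 0.4, 1.5]
width: 0.343
grip_force: 25.2
```

Call:
drive_tool(
  rows=[
    [0,0,0,0,0,0,0.2],
    [0,0,0,0,0,-0.003,0.2],
    [0,0,0,0,0,-0.004,0.2],
    [0,0,0,0,0,-0.005,0.2],
    [0,0,0,0,0,-0.004,0.2],
    [0,0,0,0,0,-0.004,0.2],
    [0,0,0,0,0,0,0.2],
    [0,0,0,0,0,0,0.2],
  ],
  force=40,
)

```text
time: 5.62
tool_pos: [0.6076, -0.1338, 0.2159]
tcp_rot: [2.086, 2.082, 0.269]
wrist_force: [0.9, -0.3, -3.1]
width: 0.34
grip_force: 40.0
```

```bash
python3 go.py .02 1; python3 -c "
from workcell import status;s=status.read_state();print(s['wrist_force'],s['torque'])"
```

```text
t 5.6167 N 1 [-0.16, 0.01, 0.11] [-0.0002, 0.0008, -0.0009]
[array([ 0.608, -0.134,  0.217])] [ 0.608 -0.134  0.217]
[ 0.89209342 -0.27633288 -3.14148339] [ 0.01794599  0.08501435 -0.00568818]
```

The piston is lifted 20 mm, and the wrist shows only its weight. I'll draw another 36 mm and then compare the disc with the marker.

Call:
drive_tool(
  rows=[
    [0,0,0,0,0,-0.004,0.2],
    [0,0,0,0,0,-0.006,0.2],
    [0,0,0,0,0,-0.006,0.2],
    [0,0,0,0,0,-0.006,0.2],
    [0,0,0,0,0,-0.006,0.2],
    [0,0,0,0,0,-0.005,0.2],
    [0,0,0,0,0,-0.003,0.2],
    [0,0,0,0,0,0,0.2],
  ],
)

```text
time: 6.28
tool_pos: [0.5988, -0.1339, 0.2517]
tcp_rot: [2.085, 2.082, 0.27]
wrist_force: [0.1, 0.3, -3.6]
width: 0.336
grip_force: 40.1
```

```bash
cat > see.py <<'E'
import sys;from h import *
from workcell import status,read_camera
s=status.read_state();w=read_camera("wrist");q=read_camera("scene");t=read_camera("top")
T=np.eye(4);T[:3,:3]=R.from_rotvec(s["tcp_rot"]).as_matrix();T[:3,3]=s["tool_pos"]
import pickle;pickle.dump(dict(wrist=(w["intrinsics"],T@w["mount"],w["color"]),scene=(q["intrinsics"],q["world_from_camera"],q["color"]),top=(t["intrinsics"],t["world_from_camera"],t["color"])),open("v.pkl","wb"))
c=lambda i,a,b,h,wd:cv2.resize(i[a:a+h,b:b+wd,::-1],(400,int(400*h/wd)),interpolation=2)
cv2.imwrite(f"pics/{sys.argv[1]}.png",cv2.hconcat([c(w["color"],120,180,300,300),c(q["color"],120,300,100,100)]))
p=np.load("p.npy");r=R.from_euler('z',p[2]);a=r.apply(AX);k=r.apply(M0+AX*.092)+[p[0],p[1],0]
print("lift along axis",(s["tool_pos"]-k)@a+.019,s["wrist_force"])
E
python3 see.py w3
```

```text
lift along axis 0.05591945768333835 [ 0.05321193  0.26685716 -3.56065396]
```

View pics/w3.png

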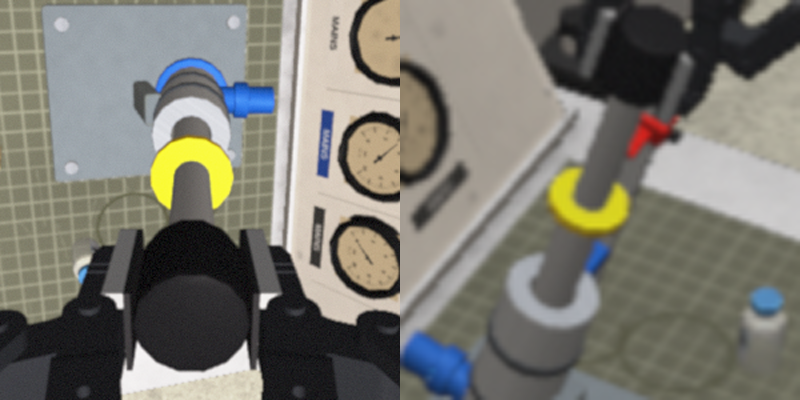

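In the scene half the disc is at crop (590,200) and the pointer tip at about (630,157), so there is still some stroke to go. I'll fit both in the same view.

```bash
cat > fs.py <<'E'
from h import *;import pickle
v=pickle.load(open("v.pkl","rb"));p=np.load("p.npy");W=lambda X:R.from_euler('z',p[2]).apply(X)+[p[0],p[1],0]
K,T,img=v["scene"]
y=bb(color(img,'yellow',(330,155,365,185)));r=color(img,'red',(350,140,380,170));print("yellow",y,"red",bb(r),np.argwhere(r).mean(0)[::-1])
def rd(s):
    q=proj(K,T,W(cyl(M0+AX*(.003+s[0]),AX,.018,.006)));return ((np.r_[q.min(0),q.max(0)-1]-y))
f=least_squares(rd,[.05],x_scale=.01);print("disc s",f.x,f.fun.round(1))
ys,xs=np.nonzero(r);tip=xs.argmin();print("red leftmost col px",[(a,b) for a,b in zip(xs,ys) if a<=xs.min()+2])
for s in np.arange(.05,.071,.005):
    b=M0+AX*(.003+s);print(round(s,3),"tip",proj(K,T,W(b+[0,-.031,0]))[0].round(1),"slidermid",proj(K,T,W(b+[0,-.056,0]))[0].round(1),"y46",proj(K,T,W(b+[0,-.046,0]))[0].round(1))
K,T,img=v["top"];r=color(img,'red',(405,220,435,245));b_=bb(r);print("top red",b_,np.argwhere(r).mean(0)[::-1], np.argwhere(r[:, :int(b_[0])+3])[:,0].mean())
for s in np.arange(.05,.071,.005):
    b=M0+AX*(.003+s);print(round(s,3),"tip",proj(K,T,W(b+[0,-.031,0]))[0].round(1),"slidermid",proj(K,T,W(b+[0,-.056,0]))[0].round(1))
E
python3 fs.py; python3 - <<'E'
import cv2
i=cv2.imread
import pickle;v=pickle.load(open("v.pkl","rb"));a=v["scene"][2][130:190,330:390,::-1];b=v["wrist"][2]
cv2.imwrite("pics/z.png",cv2.resize(a,(600,600),interpolation=0))
E
```

```text
yellow [337. 162. 356. 178.] red [357. 148. 368. 158.] [361.609375 152.875   ]
disc s [0.05541278] [-0.5 -0.5  0.4  0.5]
red leftmost col px [(np.int64(359), np.int64(151)), (np.int64(359), np.int64(152)), (np.int64(358), np.int64(153)), (np.int64(359), np.int64(153)), (np.int64(358), np.int64(154)), (np.int64(359), np.int64(154)), (np.int64(357), np.int64(155)), (np.int64(358), np.int64(155)), (np.int64(359), np.int64(155)), (np.int64(357), np.int64(156)), (np.int64(358), np.int64(156)), (np.int64(359), np.int64(156)), (np.int64(357), np.int64(157)), (np.int64(358), np.int64(157)), (np.int64(359), np.int64(157)), (np.int64(357), np.int64(158)), (np.int64(358), np.int64(158))]
0.05 tip [354.3 162.6] slidermid [360.6 155. ] y46 [358.1 158. ]
0.055 tip [355.  160.8] slidermid [361.4 153.1] y46 [358.9 156.1]
0.06 tip [355.8 158.8] slidermid [362.2 151.2] y46 [359.7 154.2]
0.065 tip [356.6 156.9] slidermid [363.  149.2] y46 [360.5 152.3]
0.07 tip [357.4 155. ] slidermid [363.8 147.3] y46 [361.3 150.3]
top red [420. 226. 427. 229.] [423.65217391 227.08695652] 226.875
0.05 tip [407.8 229.4] slidermid [421.5 229.9]
0.055 tip [408.2 229.8] slidermid [421.9 230.3]
0.06 tip [408.6 230.2] slidermid [422.4 230.7]
0.065 tip [408.9 230.7] slidermid [422.8 231.2]
0.07 tip [409.3 231.1] slidermid [423.3 231.6]
```

View pics/z.png

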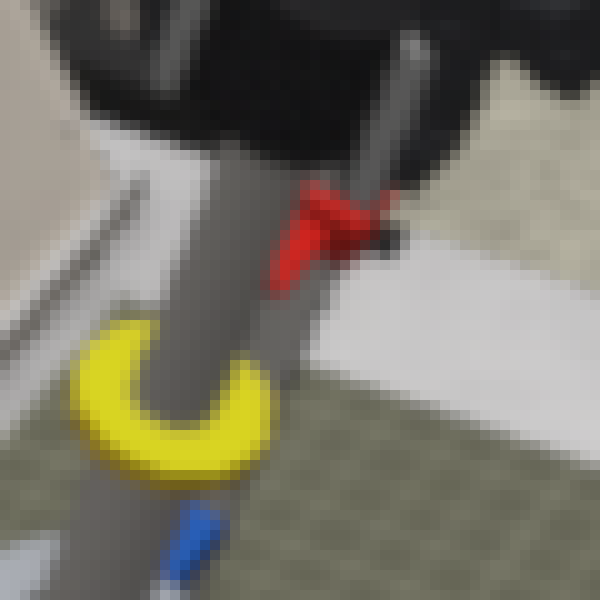

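The pointer tip is hidden behind the rod in this view. I'll fit the slider box (20 mm along x, as w1 shows) across the three views, using only unobscured edges.

```bash
cat > fm.py <<'E'
from h import *;import pickle
v=pickle.load(open("v.pkl","rb"));p=np.load("p.npy");W=lambda X:R.from_euler('z',p[2]).apply(X)+[p[0],p[1],0]
d=np.load("w1.npz");Tw=np.eye(4);Tw[:3,:3]=R.from_rotvec(d["rot"]).as_matrix();Tw[:3,3]=d["pos"];Tw=Tw@d["mount"]
t0=cv2.imread("pics/top0.png")[:,:,::-1].copy();w2=cv2.imread("pics/w2.png")
U=np.array([np.cos(.26),0,np.sin(.26)])
def box(s,ptr=False):
    ys=(-.049,-.063); b=M0+AX*(.003+s)
    X=[b+[0,y,0]+U*i+AX*j for y in ys for i in(-.01,.01) for j in(-.006,.006)]
    if ptr: X=[b+[0,y,0]+U*i+AX*j for y in(-.031,-.049) for i in(-.003,.003) for j in(-.0015,.0015)]
    return W(np.array(X))
V={"scene":v["scene"][:2],"top":v["top"][:2],"wrist1":(d["K"],Tw)}
print("obs scene red top148 right369; top0",bb(color(t0,'red',(405,220,435,245)))+[0,0,1,1],"wrist1 308,-,336,305")
for s in(.05,.055,.06,.065,.07):
    for n,(K,T) in V.items():
        q=proj(K,T,box(s));g=proj(K,T,box(s,True));print(s,n,"slider",q.min(0).round(1),q.max(0).round(1),"ptr",g.min(0).round(1),g.max(0).round(1))
a=cv2.resize(t0[215:245,400:440],(400,300),interpolation=0)[:,:,::-1];b=cv2.resize(d["img"][240:330,270:390],(400,300),interpolation=0)[:,:,::-1]
s0=cv2.resize(cv2.imread("pics/scene0.png")[135:165,345:385],(400,300),interpolation=0)
cv2.imwrite("pics/m.png",cv2.vconcat([cv2.hconcat([a,b]),cv2.hconcat([s0,cv2.resize(w2[225:285,160:240],(400,300),interpolation=0)])]))
E
python3 fm.py
```

```text
obs scene red top148 right369; top0 [409. 226. 428. 238.] wrist1 308,-,336,305
0.05 scene slider [353.2 147.8] [368.  162.2] ptr [352.6 155.7] [360.5 164.1]
0.05 top slider [416.8 223.8] [426.2 236. ] ptr [407.6 227.6] [417.9 231.5]
0.05 wrist1 slider [310.1 275.1] [335.6 297.6] ptr [319.1 256.6] [326.8 279.1]
0.055 scene slider [354.  145.9] [368.8 160.3] ptr [353.4 153.8] [361.3 162.2]
0.055 top slider [417.2 224.2] [426.7 236.4] ptr [408.  228.1] [418.3 231.9]
0.055 wrist1 slider [309.9 277.7] [335.7 300.6] ptr [319. 259.] [326.9 281.8]
0.06 scene slider [354.8 143.9] [369.7 158.4] ptr [354.2 151.9] [362.1 160.3]
0.06 top slider [417.7 224.6] [427.2 236.9] ptr [408.3 228.5] [418.7 232.4]
0.06 wrist1 slider [309.6 280.3] [335.9 303.6] ptr [318.9 261.4] [326.9 284.6]
0.065 scene slider [355.5 142. ] [370.5 156.5] ptr [354.9 149.9] [362.9 158.3]
0.065 top slider [418.1 225. ] [427.6 237.3] ptr [408.7 228.9] [419.2 232.8]
0.065 wrist1 slider [309.4 283.1] [336.1 306.8] ptr [318.8 263.9] [327.  287.4]
0.07 scene slider [356.3 140. ] [371.3 154.6] ptr [355.7 148. ] [363.7 156.4]
0.07 top slider [418.5 225.4] [428.1 237.8] ptr [409.1 229.3] [419.6 233.2]
0.07 wrist1 slider [309.2 285.9] [336.3 310.1] ptr [318.8 266.5] [327.  290.4]
```

View pics/m.png

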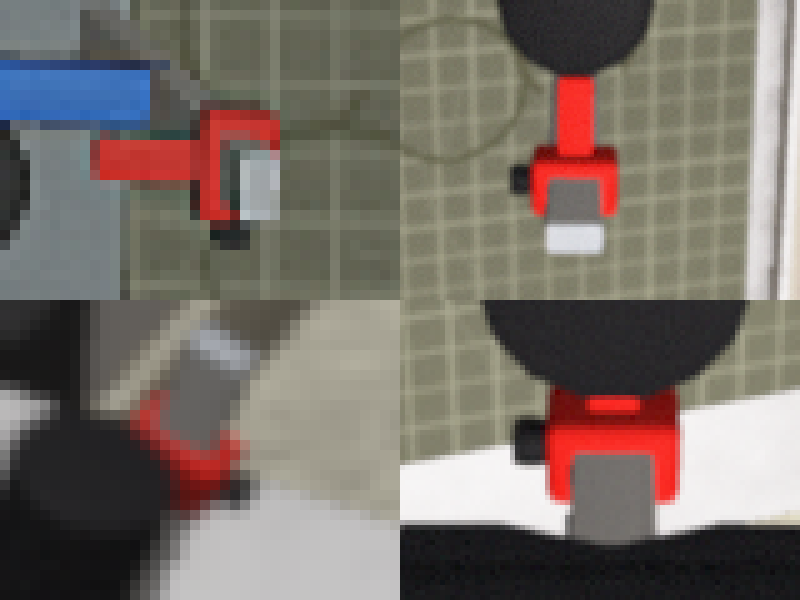

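The marker slider and the bar's white end are clear in all views: wrist bar end rows are about 307–316 and the scene tip is near (367.5,140). The bar end's known height (94 mm above the mouth) gives a bias correction.

```bash
cat >> fm.py <<'E'
print("BAR")
b=M0+AX*.094;X=W(np.array([b+[0,y,0]+U*i for y in(-.0525,-.0595) for i in(-.006,.006)]))
for n,(K,T) in V.items(): q=proj(K,T,X);print(n,q.min(0).round(1),q.max(0).round(1),q.mean(0).round(1))
E
python3 fm.py | sed -n '/BAR/,$p'
```

```text
BAR
scene [363.4 136.2] [371.  141.7] [367.2 138.9]
top [423. 230.] [427.4 236.9] [425.2 233.4]
wrist1 [314.1 307.3] [331.2 316.2] [322.7 311.8]
```

Marker stroke is about 0.063 m and the disc is at about 0.0565 m, so I'll draw another 6.5 mm.

Call:
drive_tool(
  rows=[
    [0,0,0,0,0,-0.002,0.2],
    [0,0,0,0,0,-0.003,0.2],
    [0,0,0,0,0,-0.0015,0.2],
    [0,0,0,0,0,0,0.2],
    [0,0,0,0,0,0,0.2],
    [0,0,0,0,0,0,0.2],
  ],
)

```text
time: 6.93
tool_pos: [0.5969, -0.1337, 0.2566]
tcp_rot: [2.086, 2.082, 0.269]
wrist_force: [0.4, -0.5, -3.4]
width: 0.336
grip_force: 40.1
```

```bash
python3 see.py w4; python3 fs.py | head -2
```

```text
lift along axis 0.061172628372313145 [ 0.38337971 -0.46529372 -3.36538202]
yellow [338. 161. 358. 176.] red [357. 149. 368. 158.] [362.10606061 152.6969697 ]
disc s [0.0601596] [-0.8 -1.3 -0.9  0.7]
```

View pics/w4.png

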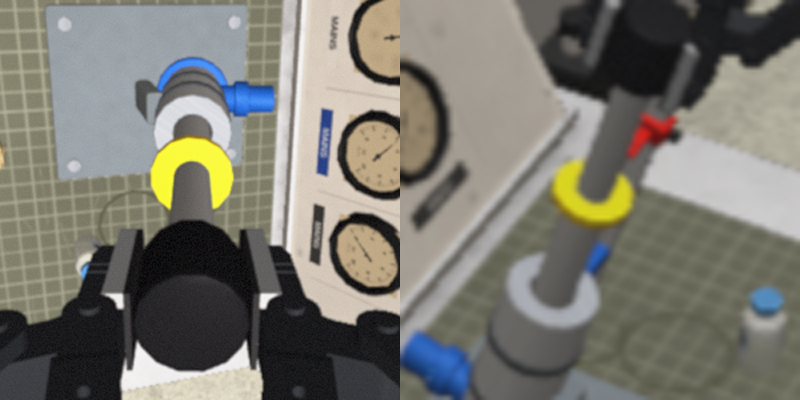

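The disc reads about 62 mm against a marker at about 63 mm. The piston is straight and carrying only its own weight. One last 1 mm, settle, and hand in.

Call:
drive_tool(
  rows=[
    [0,0,0,0,0,-0.001,0.2],
    [0,0,0,0,0,0,0.2],
    [0,0,0,0,0,0,0.2],
    [0,0,0,0,0,0,0.2],
    [0,0,0,0,0,0,0.2],
    [0,0,0,0,0,0,0.2],
  ],
)

```text
time: 7.58
tool_pos: [0.5967, -0.1337, 0.2577]
tcp_rot: [2.086, 2.082, 0.269]
wrist_force: [0.0, 0.3, -3.0]
width: 0.343
grip_force: 40.0
```

```bash
python3 -c "
from workcell import workorder;print(workorder.finish_job())"
```

```text
the job is handed in; nothing more can be done
None
```

I drew the piston out about 63 mm, level with the red marker by my estimate (about 63 mm, give or take 2 mm), and handed the job in at about 7.6 s with it still gripped at rest and the wrist showing only its weight; the hand-in returned no verdict.

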